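# Press home and proof-pull a jig's stop pin

### The job

On one of the two phone-holding jigs the press-fit stop pin stands proud, with a red band showing under its brass knob: push that pin straight down until it is fully home, pressing with no more than 22 N. Then grip the knob and tug it straight up with about 8 N, never more than 12 N, and hold that pull steadily for a full second to confirm that the pin is retained. Let go with the pin still home, and leave the other jig and the things lying around alone.

Things in the scene. Friction and masses are not known exactly. Their poses are not given: they have to be found in the camera images.
- proud_jig: phone-holding jig with the proud pin: blue base 190 x 90 x 16 mm fixed to the bench, origin under its centre, x along it. A black phone frame lies on it (top 27 mm above the bench, side cheeks 30 mm). The upright stop pin is at x = -70 mm, y = 0: a steel seat 16 mm in diameter, rising out of an aluminium boss (diameter 30, top 28 mm above the bench), carries the pin with its brass knob
- proud_knob (a point): centre (half-way up, on the axis) of the proud pin's brass knob, a round upright cylinder 20 mm in diameter and 36 mm tall. With the pin home its underside rests on the seat 46 mm above the bench and this point is 64 mm above the bench; it starts 7 to 11 mm higher, the gap showing the red shank (diameter 14 mm). z is up
- checked_jig: the other, identical jig, whose pin is already home and checked; same origin and axes; a bystander
- proud_rest (a point): point on the same pin's axis 46 mm above the bench, fixed to the jig: where the knob's underside comes when the pin is home and the seat at rest. Its x axis points from the pin to the phone frame, z up
- proud_pin (a joint): how far the proud pin stands out of its seat, in m: 0 is fully home (a hard shoulder), 0.014 is the most. Dry press-fit friction holds it: it slides in, or out, only under more than about 14 N along its axis, and stays where left
- proud_seat (a joint): vertical travel of the spring-mounted seat that carries the proud pin, in m: 0 at rest, plus pulled up, minus pushed down, stops at +-9 mm. It acts as a stiff spring scale, 5 N per mm both ways (8 N pull = +0.0016), so it follows the axial force on the pin, but this reading is too noisy to set the force by
- checked_knob (a point): centre of the knob of the other, identical jig's pin, already home and checked (64 mm above the bench): a bystander, at least 120 mm from the proud knob
- checked_pin (a joint): how far the checked pin stands out of its seat: 0, home; to be left alone
- checked_seat (a joint): vertical travel of the spring-mounted seat that carries the checked pin, in m: 0 at rest, plus pulled up, minus pushed down, stops at +-9 mm. It acts as a stiff spring scale, 5 N per mm both ways (8 N pull = +0.0016), so it follows the axial force on the pin, but this reading is too noisy to set the force by
- parts_tray: loose white tray with four compartments, 110 x 80 x 22 mm, origin under its centre; a bystander
- driver: loose yellow-handled screwdriver 150 mm long lying on the bench, along its own x; a bystander
- screen: loose spare black phone screen 145 x 70 x 8 mm lying on the bench, origin under its centre; a bystander

How it is judged (in metres and radians):
On the way, in this order (a step that is already met when the one before it is completed fails the run):
1. the proud pin is pressed fully home (within 1 mm) (value of joint proud_pin below 0.001 m), for 0.2 s.
2. the pin is pulled up with 5.5 to 10.5 N (its seat 1.1 to 2.1 mm up) for 0.8 s on end, and stays home (value of joint proud_seat between 0.0011 and 0.0021 m and value of joint proud_pin below 0.001 m), for 0.8 s.
At the end, for the whole second after the job is handed in: The pin that stood proud is home in its seat (within 1 mm), the seat back at rest (within 0.4 mm), the other pin home too (value of joint each of proud_pin, checked_pin below 0.001 m and value of joint proud_seat between -0.0004 and 0.0004 m); the robot touches nothing.
It fails at once if the pin is pressed with more than 22 N (seat more than 4.4 mm down) (value of joint proud_seat below -0.0044 m).
It fails at once if the pin is pulled with more than 12 N (seat more than 2.4 mm up) (value of joint proud_seat above 0.0024 m).
It fails at once if the checked pin is pressed or pulled (more than 6 N) or drawn out (value of joint checked_seat below -0.0012 m or value of joint checked_seat above 0.0012 m or value of joint checked_pin above 0.001 m).
It fails at once if the tray, screwdriver or spare screen is shifted by more than 20 mm (distance of any of parts_tray, driver, screen from where it was at the start of the episode above 0.02 m).
It also fails if it takes over 64 s, if anything falls off the work surface, if the arm or the gripper's body presses on something with over 40 N, if the wrist force passes 120 N, or if a joint passes its speed limit or range.

### The arm

A 6-joint arm with a two-finger parallel gripper is mounted at the origin on the work surface. World frame = base frame: x ahead of the robot, y to its left, z up, the work surface at z = 0. Lengths are in mm, angles in rad, forces in N, time in s.
With the tool pointing down it reaches from about 350 to 850 mm from the base axis. Payload 8.1 kg.
Tool frame: the origin (TCP) lies at the very end of the fingers, on their centre line; the grasp point (between the pads) lies 19 mm behind it (manip.hold_point_z is the distance from the TCP to the grasp point, in mm); x points along the fingers, z is the direction in which the jaws open and shut, and the axes are right-handed (so a half turn about x gives the same grasp; the last joint's range is limited). The gripper opens to 93 mm and grips with 3 to 60 N. Pads are 15 mm wide; open, the fingers measure 128 mm over their backs; the gripper's body (75 mm by 188 mm) begins 65 mm behind the grasp point.
Start: joints at [1.052, 0.13, 1.488, -0, 1.523, -0.085], TCP at [252.173, 544.439, 218.635] pointing down, gripper open.
Joint ranges: [-2.96, 2.96], [-0.89, 2.26], [0.02, 2.5], [-1.34, 4.48], [0, 2.73], [-2.66, 2.66]. Speed limits (rad/s): [2.39, 2.39, 2.79, 3.14, 3.14, 3.14].

### API

Orientations are given as [roll, pitch, yaw] about the fixed x, y, z axes, in that order (R = Rz(yaw) Ry(pitch) Rx(roll)).
In Python, from cell import sensors, read_camera, sign_off, manip gives the robot as it stands. The module is installed in compiled form; this text tells all that it offers.
- The arm moves only by the shell command python3 -m jog 'ROWS' [FORCE]. ROWS is JSON, a list of rows, each an object of numbers: "claw": the finger opening in mm, from 0 to 93; "dx", "dy", "dz": the shift along the world's x, y, z in units of 30 mm (1.0 is 30 mm); "rx", "ry", "rz": the turn, a rotation vector about the world's x, y, z in units of 6 degrees (1.0 is 6 degrees). In form: [{"claw": .., "dx": .., "dy": .., "dz": .., "rx": .., "ry": .., "rz": ..}, ...]. A call has 1 to 20 rows; each row shifts and turns the commanded pose from where the row before left it; what a row does not reach is not made up. A row lasts 1/10 s, in which the tool goes at most 50 mm and 8.59 degrees, less where a joint would pass 70% of its speed; a pose out of reach is approached as far as the arm can. A call is refused whole if a number of a shift passes 1 or a number of a turn 1, either way. A call with a gripper value outside its range is refused whole. The fingers move at their own pace and stop on an object; FORCE is the grip in N (left out, the last holds). Time passes only in rows, so rows that do not move let the fingers close. It gives the time, the measured TCP pose, the force and the opening at its end, in the units of the state.
- sensors.read_state(): the state, without advancing time (a new reading comes with each control period).
- read_camera(name): name is "scene" or "side" or "wrist"; returns a dict with "image" (420x560x3 uint8, blue, green, red), "range_z" (420x560 float32, mm along the optical axis (not along the pixel's ray), 0 where there is no reading), "camera_matrix" (3x3 intrinsics, pixels), "R" (3x3) and "t" (3): a world point X has camera coordinates R X + t; the wrist camera has in their place "hand_eye" (4x4, takes a point from camera to tool coordinates, whose origin is the TCP and whose axes are the tool frame's). Camera axes: x right, y down, z forward; pixel columns grow to the right and rows downward; lengths in mm; the calibration is good to about 2 mm. A picture is of the moment at which its call begins: read the wrist's pose just before it.
- sign_off(): hands the job in, once; it reports no verdict.
The state is a dict: "time_s": time; "joints": joint angles; "qvel": joint speeds; "tau": joint torques, N m; "eef_pos": TCP position; "tcp_rot": TCP orientation; "contact_force": force on the tool from outside, world axes, zero at the start; "ft_torque": the same for the moment, N m; "gripper_width": finger opening in mm.
Only numpy, scipy, OpenCV 4.12 (cv2) and the standard library are available. Lean on these libraries where they do the work, as an engineer would, in place of code of your own. Each camera call takes 0.05 s, during which the arm holds its last target.

## Working session

There is one attempt and no reset: what is moved stays moved. The work goes in short steps, Python scripts to look and compute and a shell command to move; the robot and the scene stay as the last step left them, time stands still between calls to the robot, and variables do not carry over. Pictures are saved under pics/ and viewed, and the job is handed in when it is done.

```bash
mkdir -p pics
cat > h.py <<'E'
import numpy as np,cv2
from cell import sensors, read_camera, sign_off, manip
from scipy.spatial.transform import Rotation as Ro
def shot(n,f):
    s=sensors.read_state(); c=read_camera(n); cv2.imwrite('pics/'+f,c['image']); 
    d={k:np.array(c[k]) for k in c}; d['p']=np.array(s['eef_pos']); d['r']=np.array(s['tcp_rot'])
    np.savez('pics/'+f[:-4]+'.npz',**d); return d
def world(d,u,v,z=None,zw=None):
    K=d['camera_matrix']; ray=np.linalg.inv(K)@np.array([u,v,1.])
    if 'hand_eye' in d:
        H=d['hand_eye']; T=np.eye(4); T[:3,:3]=Ro.from_euler('xyz',d['r']).as_matrix(); T[:3,3]=d['p']; M=T@H; R=M[:3,:3]; o=M[:3,3]
    else: R=d['R'].T; o=-R@d['t']
    w=R@ray
    if zw is not None: return o+w*(zw-o[2])/w[2]
    if z is None: z=d['range_z'][int(round(v)),int(round(u))]
    return o+w*z
E
python3 - <<'E'
from h import *
s=sensors.read_state(); print(s)
for n in ('scene','side','wrist'): shot(n,n+'0.png')
print(manip.hold_point_z)
E
```

```text
{'time_s': 0.0, 'joints': array([ 1.05160533e+00,  1.31149231e-01,  1.48928304e+00,  6.34553103e-06,
        1.52302370e+00, -8.53697227e-02]), 'qvel': array([-1.86003457e-04,  5.63347908e-04,  9.16928970e-04,  7.97560587e-04,
       -7.58494026e-04,  9.74216139e-05]), 'tau': array([ 1.60411523e-04, -5.59850192e+01, -4.91762495e+01,  7.69660366e-02,
        3.51261639e-02, -1.79654035e-04]), 'eef_pos': array([251.87601694, 543.93072049, 217.59253469]), 'tcp_rot': array([ 3.05282163,  1.568933  , -2.09338894]), 'contact_force': array([0.11718241, 0.05494758, 0.26912119]), 'ft_torque': array([-0.0629581 ,  0.0326834 ,  0.06746046]), 'gripper_width': 92.79075564561639}
18.8
```

View pics/scene0.png

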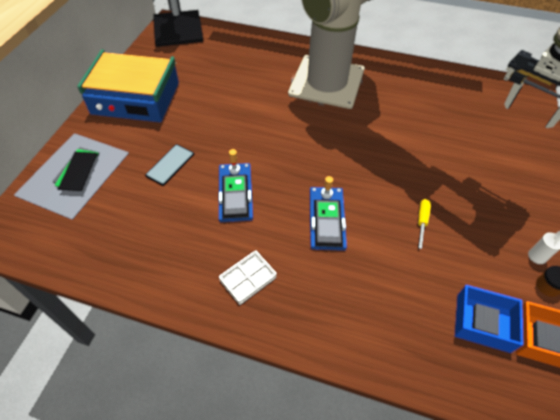

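View pics/side0.png

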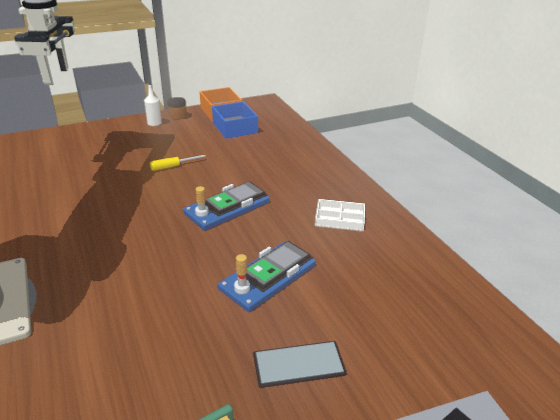

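View pics/wrist0.png

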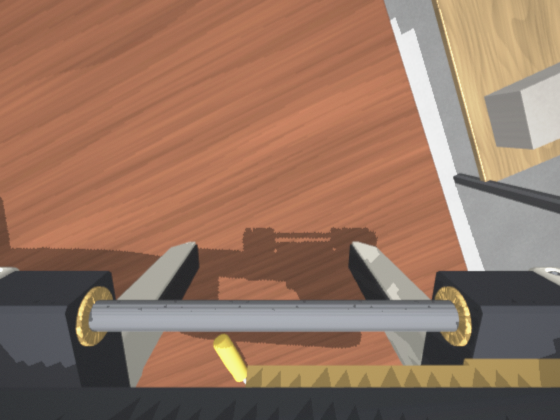

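Run:
```python
import cv2,numpy as np
a=cv2.imread('pics/side0.png');b=cv2.imread('pics/scene0.png')
def cr(im,x,y,w,h,s):return cv2.resize(im[y:y+h,x:x+w],None,fx=s,fy=s,interpolation=cv2.INTER_CUBIC)
o=np.hstack([cr(a,180,180,66,90,6)[:540,:396],cr(a,215,240,66,90,6)])
cv2.imwrite('pics/c1.png',o)
cv2.imwrite('pics/c2.png',cr(b,205,140,150,90,5))
```

```text
(no output)
```

View pics/c1.png

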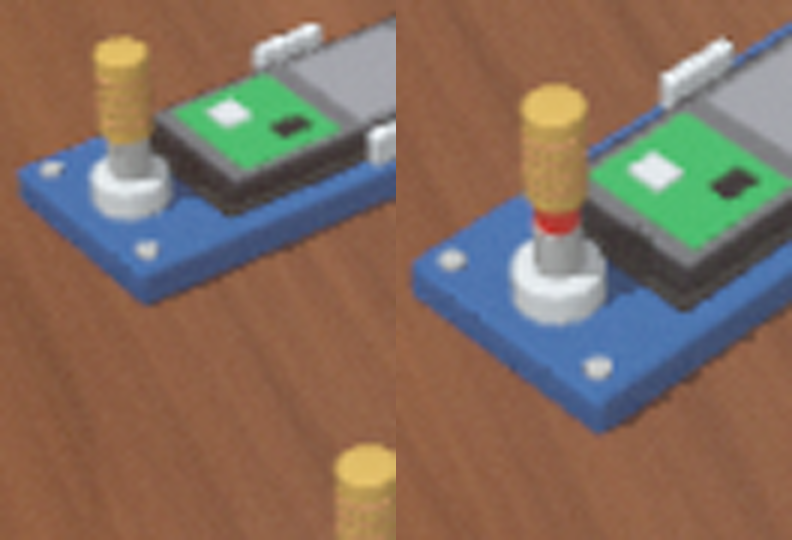

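View pics/c2.png

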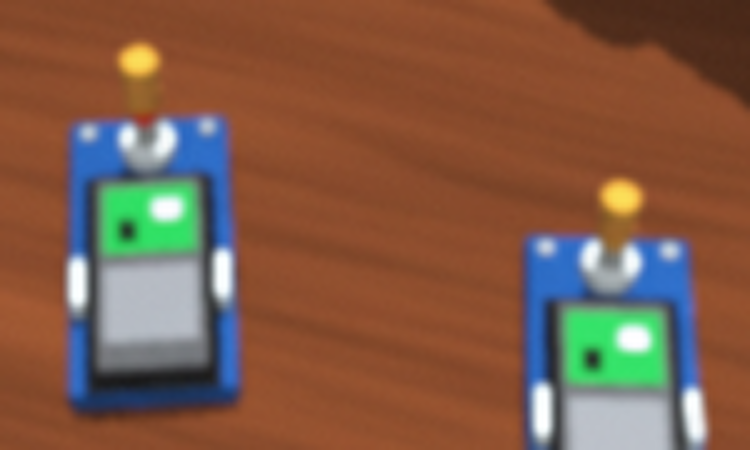

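Run:
```python
from h import *
np.set_printoptions(precision=1,suppress=True)
a=dict(np.load('pics/side0.npz'));b=dict(np.load('pics/scene0.npz'))
for n,d,u,v,zz in(('P side',a,241.2,257,91),('P scene',b,232.8,152,91),('C side',a,200.2,189,82),('C scene',b,329.2,179.5,82)):
    print(n,world(d,u,v),world(d,u,v,zw=zz))
# base corners of proud jig scene (base top z 16)
for u,v in((75,122),(226,116),(238,392),(70,398)): print(world(b,205+u/5,140+v/5,zw=16))
for u,v in((148,150),): print('boss',world(b,205+u/5,140+v/5,zw=28))
```

```text
P side [ 481.8 -154.8   91.5] [ 482.  -154.2   91. ]
P scene [ 478.8 -154.6   90.2] [ 479.5 -154.3   91. ]
C side [485.7 110.9  80.7] [485.2 108.9  82. ]
C scene [484.7 114.7  81.1] [485.4 114.8  82. ]
[ 472.8 -202.    16. ]
[ 442.  -120.9   16. ]
[620.1 -51.3  16. ]
[ 650.6 -133.6   16. ]
boss [ 488.9 -150.2   28. ]
```

Run:
```python
from h import *
np.set_printoptions(precision=3,suppress=True)
s=sensors.read_state()
R=Ro.from_euler('xyz',s['tcp_rot']).as_matrix();print(R)
yaw=np.degrees(np.arctan2(R[1,2],R[0,2]));print('tool z yaw',yaw, 'target',90+21.2, 'or',-68.8)
# rotation to the exact target
for y in (111.2,-68.8):
    z=np.array([np.cos(np.radians(y)),np.sin(np.radians(y)),0]);x=np.array([0,0,-1.]);yy=np.cross(z,x)
    T=np.stack([x,yy,z],1); print(y,Ro.from_matrix(T@R.T).as_rotvec(degrees=True)/6)
print((np.array([480.5,-154.3,180])-s['eef_pos'])/30)
```

```text
[[-0.001 -0.907  0.42 ]
 [-0.001  0.42   0.907]
 [-1.     0.    -0.001]]
tool z yaw 65.14646457719375 target 111.2 or -68.8
111.2 [ 0.014 -0.002  7.676]
-68.8 [ -0.002  -0.017 -22.324]
[  7.618 -23.278  -1.262]
```

```bash
python3 -m jog '[{"dx":0.29,"dy":-0.9,"rz":-0.86},{"dx":0.29,"dy":-0.9,"rz":-0.86},{"dx":0.29,"dy":-0.9,"rz":-0.86},{"dx":0.29,"dy":-0.9,"rz":-0.86},{"dx":0.29,"dy":-0.9,"rz":-0.86},{"dx":0.29,"dy":-0.9,"rz":-0.86},{"dx":0.29,"dy":-0.9,"rz":-0.86},{"dx":0.29,"dy":-0.9,"rz":-0.86},{"dx":0.29,"dy":-0.9,"rz":-0.86},{"dx":0.29,"dy":-0.9,"rz":-0.86},{"dx":0.29,"dy":-0.9,"rz":-0.86},{"dx":0.29,"dy":-0.9,"rz":-0.86},{"dx":0.29,"dy":-0.9,"rz":-0.86},{"dx":0.29,"dy":-0.9,"rz":-0.86},{"dx":0.29,"dy":-0.9,"rz":-0.86},{"dx":0.29,"dy":-0.9,"rz":-0.86},{"dx":0.29,"dy":-0.9,"rz":-0.86},{"dx":0.29,"dy":-0.9,"rz":-0.86},{"dx":0.29,"dy":-0.9,"rz":-0.86},{"dx":0.29,"dy":-0.9,"rz":-0.86}]'
python3 -m jog '[{"dx":0.3,"dy":-0.9,"rz":-0.86},{"dx":0.3,"dy":-0.9,"rz":-0.86},{"dx":0.3,"dy":-0.9,"rz":-0.86},{"dx":0.3,"dy":-0.9,"rz":-0.86},{"dx":0.3,"dy":-0.9,"rz":-0.86},{"dx":0.3,"dy":-0.75,"rz":-0.86},{},{}]'
python3 - <<'E'
from h import *
np.set_printoptions(precision=3,suppress=True)
s=sensors.read_state();print(s['eef_pos'],s['contact_force'],s['joints'])
R=Ro.from_euler('xyz',s['tcp_rot']).as_matrix();print(R)
shot('wrist','w1.png')
E
```

```text
[251.947 544.046 217.848] [ 0.017 -0.055 -0.208] [ 1.052  0.131  1.489 -0.     1.523 -0.085]
[[-0.001 -0.907  0.42 ]
 [-0.001  0.42   0.907]
 [-1.     0.    -0.001]]$[0]: bad value
$[0]: bad value
```

View pics/w1.png

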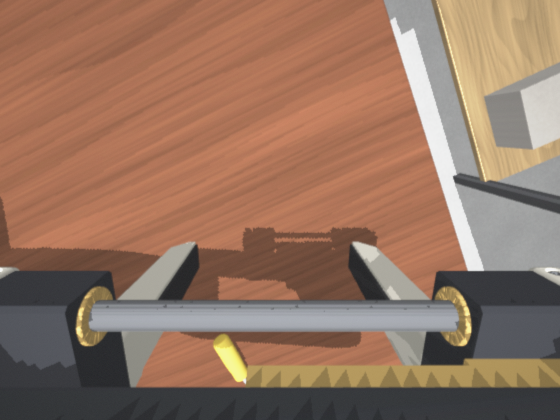

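```bash
python3 -m jog '[{"claw":92,"dx":0.29,"dy":-0.9,"dz":0,"rx":0,"ry":0,"rz":-0.86}]'
```

```text
time_s: 0.3
eef_pos: [259.9, 518.6, 217.9]
tcp_rot: [2.027, 1.57, 3.076]
contact_force: [-0.2, -0.9, -0.1]
gripper_width: 92.1
```

```bash
python3 -m jog '[{"claw":92,"dx":0.29,"dy":-0.9,"dz":0,"rx":0,"ry":0,"rz":-0.86},{"claw":92,"dx":0.29,"dy":-0.9,"dz":0,"rx":0,"ry":0,"rz":-0.86},{"claw":92,"dx":0.29,"dy":-0.9,"dz":0,"rx":0,"ry":0,"rz":-0.86},{"claw":92,"dx":0.29,"dy":-0.9,"dz":0,"rx":0,"ry":0,"rz":-0.86},{"claw":92,"dx":0.29,"dy":-0.9,"dz":0,"rx":0,"ry":0,"rz":-0.86},{"claw":92,"dx":0.29,"dy":-0.9,"dz":0,"rx":0,"ry":0,"rz":-0.86},{"claw":92,"dx":0.29,"dy":-0.9,"dz":0,"rx":0,"ry":0,"rz":-0.86},{"claw":92,"dx":0.29,"dy":-0.9,"dz":0,"rx":0,"ry":0,"rz":-0.86},{"claw":92,"dx":0.29,"dy":-0.9,"dz":0,"rx":0,"ry":0,"rz":-0.86},{"claw":92,"dx":0.29,"dy":-0.9,"dz":0,"rx":0,"ry":0,"rz":-0.86},{"claw":92,"dx":0.29,"dy":-0.9,"dz":0,"rx":0,"ry":0,"rz":-0.86},{"claw":92,"dx":0.29,"dy":-0.9,"dz":0,"rx":0,"ry":0,"rz":-0.86},{"claw":92,"dx":0.29,"dy":-0.9,"dz":0,"rx":0,"ry":0,"rz":-0.86},{"claw":92,"dx":0.29,"dy":-0.9,"dz":0,"rx":0,"ry":0,"rz":-0.86},{"claw":92,"dx":0.29,"dy":-0.9,"dz":0,"rx":0,"ry":0,"rz":-0.86},{"claw":92,"dx":0.29,"dy":-0.9,"dz":0,"rx":0,"ry":0,"rz":-0.86},{"claw":92,"dx":0.29,"dy":-0.9,"dz":0,"rx":0,"ry":0,"rz":-0.86},{"claw":92,"dx":0.29,"dy":-0.9,"dz":0,"rx":0,"ry":0,"rz":-0.86},{"claw":92,"dx":0.29,"dy":-0.9,"dz":0,"rx":0,"ry":0,"rz":-0.86},{"claw":92,"dx":0.29,"dy":-0.9,"dz":0,"rx":0,"ry":0,"rz":-0.86}]'
python3 -m jog '[{"claw":92,"dx":0.29,"dy":-0.9,"dz":0,"rx":0,"ry":0,"rz":-0.86},{"claw":92,"dx":0.29,"dy":-0.9,"dz":0,"rx":0,"ry":0,"rz":-0.86},{"claw":92,"dx":0.29,"dy":-0.9,"dz":0,"rx":0,"ry":0,"rz":-0.86},{"claw":92,"dx":0.29,"dy":-0.9,"dz":0,"rx":0,"ry":0,"rz":-0.86},{"claw":92,"dx":0.29,"dy":-0.9,"dz":0,"rx":0,"ry":0,"rz":-0.86},{"claw":92,"dx":0,"dy":0,"dz":0,"rx":0,"ry":0,"rz":0},{"claw":92,"dx":0,"dy":0,"dz":0,"rx":0,"ry":0,"rz":0}]'
python3 - <<'E'
from h import *
np.set_printoptions(precision=3,suppress=True)
s=sensors.read_state();print(s['eef_pos'],s['contact_force'],s['joints'])
R=Ro.from_euler('xyz',s['tcp_rot']).as_matrix();print(R)
shot('wrist','w2.png')
E
```

```text
time_s: 2.3
eef_pos: [435.0, -23.7, 218.6]
tcp_rot: [1.031, 1.571, 0.273]
contact_force: [-0.4, -0.0, -0.2]
gripper_width: 92.0
time_s: 3.0
eef_pos: [478.0, -157.7, 218.2]
tcp_rot: [-2.594, 1.57, 2.484]
contact_force: [-0.9, 0.3, 0.5]
gripper_width: 92.1
[ 478.042 -157.707  218.232] [-0.926  0.346  0.487] [-0.421 -0.132  1.751  0.     1.524  0.784]
[[-0.001  0.934  0.358]
 [ 0.001  0.358 -0.934]
 [-1.    -0.001 -0.001]]
```

View pics/w2.png

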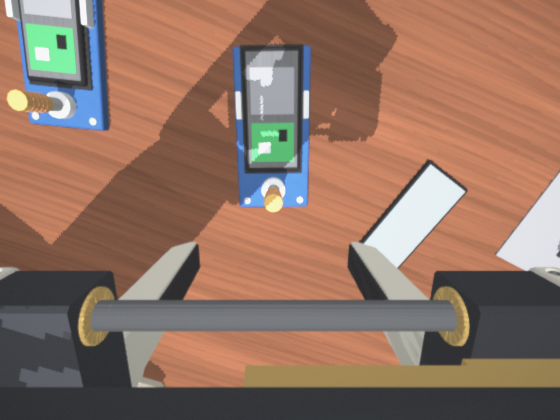

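Run:
```python
import cv2
from h import *
np.set_printoptions(precision=2,suppress=True)
d=dict(np.load('pics/w2.npz'));im=d['image']
cv2.imwrite('pics/c3.png',cv2.resize(im[160:230,225:325],None,fx=7,fy=7,interpolation=cv2.INTER_CUBIC))
print(d['range_z'][190:216:2,262:288:2])
for u,v,z in((274,203,None),(274,203,91)): print(world(d,u,v,zw=z))
for u,v in((235,46),(310,46),(308,207),(239,207)): print(world(d,u,v,zw=16))
```

```text
[[363.05 362.77 363.2  324.27 317.12 316.93 316.04 318.47 322.36 363.51
  361.85 362.62 375.76]
 [363.66 361.53 323.92 312.57 306.92 305.22 306.01 307.   311.81 322.62
  362.28 363.27 374.85]
 [375.35 363.74 312.44 303.71 300.07 297.71 298.27 300.47 302.59 312.98
  362.99 364.47 376.73]
 [377.37 364.27 304.02 298.18 297.82 297.07 298.75 298.67 298.07 301.97
  318.76 376.96 376.96]
 [376.95 312.05 299.27 298.5  298.75 298.5  297.67 300.42 299.75 298.17
  307.09 377.87 376.83]
 [377.29 308.75 299.37 298.91 298.04 299.6  299.67 300.38 300.   299.03
  300.07 378.69 377.64]
 [379.33 301.22 299.55 300.89 299.54 299.57 301.05   0.   300.93 298.6
  299.13 378.35 379.17]
 [379.55 300.39 301.9  301.5  300.46 300.95 300.39 300.9  298.72 301.38
  300.8  379.52 379.16]
 [381.3  380.71 301.82 300.57 301.5  301.16 301.49 300.02 302.01 299.99
  381.28 381.47 381.37]
 [397.61 398.7  301.48 301.64 302.   302.11 300.89 302.3  301.21 301.15
  398.9  397.73 396.66]
 [398.98 399.16 399.35 302.4  302.83 302.07 302.51 301.32 302.21 399.77
  398.93 396.91 399.59]
 [398.74 398.37 400.08 399.04 399.36 400.44 399.   399.33 399.56 399.93
  398.03 399.05 400.83]
 [401.   401.15 400.55 398.56 399.86 400.48 400.43 399.96 398.38 400.47
  400.41 399.47 398.07]]
[ 479.98 -157.33   91.26]
[ 479.91 -157.35   91.  ]
[617.05 -57.5   16.  ]
[ 647.38 -136.55   16.  ]
[ 473.2  -207.53   16.  ]
[ 440.91 -123.53   16.  ]
```

View pics/c3.png

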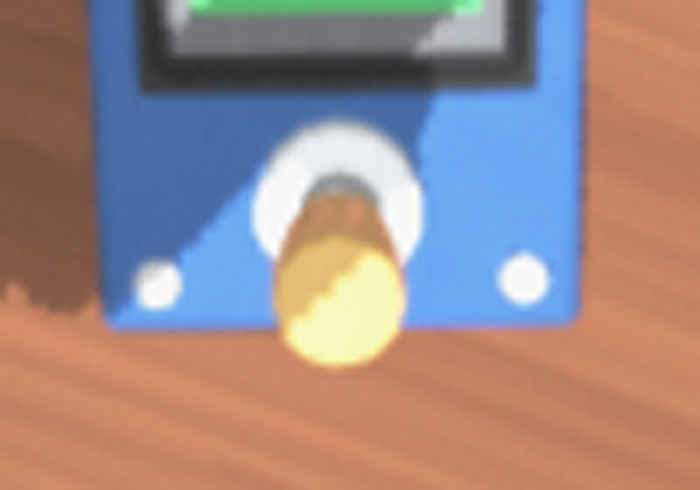

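```bash
python3 -m jog '[{"claw":0,"dx":0.07,"dy":0.05,"dz":-0.8,"rx":0,"ry":0,"rz":0},{"claw":0,"dx":0,"dy":0,"dz":-0.8,"rx":0,"ry":0,"rz":0},{"claw":0,"dx":0,"dy":0,"dz":-0.8,"rx":0,"ry":0,"rz":0},{"claw":0,"dx":0,"dy":0,"dz":-0.6,"rx":0,"ry":0,"rz":0},{"claw":0,"dx":0,"dy":0,"dz":-0.4,"rx":0,"ry":0,"rz":0},{"claw":0,"dx":0,"dy":0,"dz":-0.2,"rx":0,"ry":0,"rz":0},{"claw":0,"dx":0,"dy":0,"dz":0,"rx":0,"ry":0,"rz":0},{"claw":0,"dx":0,"dy":0,"dz":0,"rx":0,"ry":0,"rz":0},{"claw":0,"dx":0,"dy":0,"dz":0,"rx":0,"ry":0,"rz":0},{"claw":0,"dx":0,"dy":0,"dz":0,"rx":0,"ry":0,"rz":0}]' 30
python3 - <<'E'
from h import *
np.set_printoptions(precision=3,suppress=True)
for i in range(3):
  s=sensors.read_state();print(s['eef_pos'],s['contact_force'],s['gripper_width'])
  shot('wrist','w3.png')
shot('side','s3.png')
E
```

```text
time_s: 4.05
eef_pos: [481.1, -156.3, 111.6]
tcp_rot: [0.796, 1.569, -0.409]
contact_force: [0.3, -0.4, -0.4]
gripper_width: 16.7
[ 481.085 -156.339  111.587] [ 0.288 -0.356 -0.439] 16.73059011833856
[ 480.936 -156.293  111.383] [0.078 0.084 0.262] 12.330416865291719
[ 480.83  -156.262  111.205] [0.076 0.496 0.186] 8.580266820169562
```

View pics/w3.png

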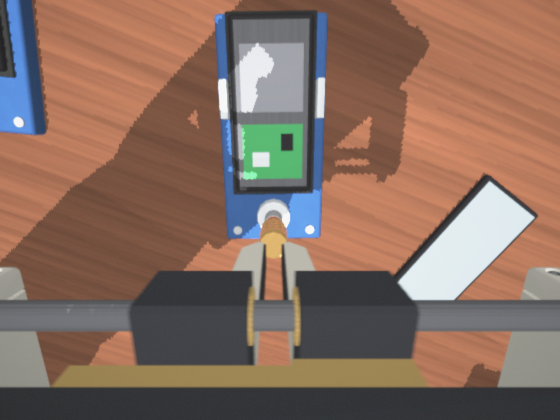

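View pics/s3.png

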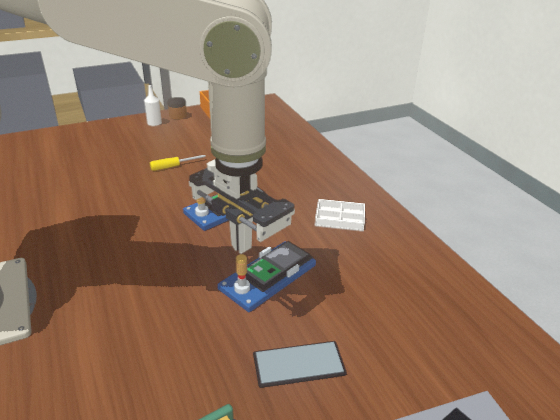

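```bash
python3 -m jog '[{"claw":0,"dx":-0.01,"dy":0,"dz":-0.25,"rx":0,"ry":0,"rz":0},{"claw":0,"dx":0,"dy":0,"dz":-0.15,"rx":0,"ry":0,"rz":0},{"claw":0,"dx":0,"dy":0,"dz":-0.1,"rx":0,"ry":0,"rz":0},{"claw":0,"dx":0,"dy":0,"dz":0,"rx":0,"ry":0,"rz":0},{"claw":0,"dx":0,"dy":0,"dz":0,"rx":0,"ry":0,"rz":0}]'
python3 -m jog '[{"claw":0,"dx":0,"dy":0,"dz":-0.02,"rx":0,"ry":0,"rz":0},{"claw":0,"dx":0,"dy":0,"dz":-0.02,"rx":0,"ry":0,"rz":0},{"claw":0,"dx":0,"dy":0,"dz":-0.02,"rx":0,"ry":0,"rz":0},{"claw":0,"dx":0,"dy":0,"dz":-0.02,"rx":0,"ry":0,"rz":0},{"claw":0,"dx":0,"dy":0,"dz":0,"rx":0,"ry":0,"rz":0}]'
```

```text
time_s: 4.75
eef_pos: [480.1, -156.0, 95.4]
tcp_rot: [-2.377, 1.57, 2.702]
contact_force: [0.0, 0.4, 0.6]
gripper_width: 0.2
time_s: 5.25
eef_pos: [480.3, -156.1, 93.3]
tcp_rot: [1.106, 1.571, -0.098]
contact_force: [-0.2, -0.4, 0.7]
gripper_width: 0.7
```

```bash
python3 -m jog '[{"claw":0,"dx":0,"dy":0,"dz":-0.02,"rx":0,"ry":0,"rz":0},{"claw":0,"dx":0,"dy":0,"dz":-0.02,"rx":0,"ry":0,"rz":0},{"claw":0,"dx":0,"dy":0,"dz":-0.02,"rx":0,"ry":0,"rz":0},{"claw":0,"dx":0,"dy":0,"dz":-0.02,"rx":0,"ry":0,"rz":0},{"claw":0,"dx":0,"dy":0,"dz":0,"rx":0,"ry":0,"rz":0}]'
python3 -m jog '[{"claw":0,"dx":0,"dy":0,"dz":-0.02,"rx":0,"ry":0,"rz":0},{"claw":0,"dx":0,"dy":0,"dz":-0.02,"rx":0,"ry":0,"rz":0},{"claw":0,"dx":0,"dy":0,"dz":-0.02,"rx":0,"ry":0,"rz":0},{"claw":0,"dx":0,"dy":0,"dz":0,"rx":0,"ry":0,"rz":0}]'
```

```text
time_s: 5.75
eef_pos: [480.5, -156.2, 91.6]
tcp_rot: [0.81, 1.57, -0.395]
contact_force: [-2.3, 1.6, 8.0]
gripper_width: 0.4
time_s: 6.15
eef_pos: [480.6, -156.2, 90.5]
tcp_rot: [0.741, 1.57, -0.464]
contact_force: [-5.4, 2.4, 13.5]
gripper_width: 0.6
```

```bash
python3 -m jog '[{"claw":0,"dx":0,"dy":0,"dz":-0.02,"rx":0,"ry":0,"rz":0},{"claw":0,"dx":0,"dy":0,"dz":-0.02,"rx":0,"ry":0,"rz":0},{"claw":0,"dx":0,"dy":0,"dz":0,"rx":0,"ry":0,"rz":0}]'
python3 -m jog '[{"claw":0,"dx":0,"dy":0,"dz":-0.02,"rx":0,"ry":0,"rz":0},{"claw":0,"dx":0,"dy":0,"dz":-0.02,"rx":0,"ry":0,"rz":0},{"claw":0,"dx":0,"dy":0,"dz":0,"rx":0,"ry":0,"rz":0}]'
```

```text
time_s: 6.45
eef_pos: [480.6, -156.2, 89.3]
tcp_rot: [0.71, 1.57, -0.494]
contact_force: [-5.7, 1.8, 12.5]
gripper_width: 0.2
time_s: 6.75
eef_pos: [480.6, -156.2, 88.1]
tcp_rot: [0.716, 1.57, -0.488]
contact_force: [-5.7, 1.4, 13.1]
gripper_width: 0.7
```

```bash
python3 -m jog '[{"claw":0,"dx":0,"dy":0,"dz":-0.03,"rx":0,"ry":0,"rz":0},{"claw":0,"dx":0,"dy":0,"dz":-0.03,"rx":0,"ry":0,"rz":0},{"claw":0,"dx":0,"dy":0,"dz":-0.03,"rx":0,"ry":0,"rz":0},{"claw":0,"dx":0,"dy":0,"dz":0,"rx":0,"ry":0,"rz":0}]'
python3 -m jog '[{"claw":0,"dx":0,"dy":0,"dz":-0.03,"rx":0,"ry":0,"rz":0},{"claw":0,"dx":0,"dy":0,"dz":-0.03,"rx":0,"ry":0,"rz":0},{"claw":0,"dx":0,"dy":0,"dz":-0.03,"rx":0,"ry":0,"rz":0},{"claw":0,"dx":0,"dy":0,"dz":0,"rx":0,"ry":0,"rz":0}]'
```

```text
time_s: 7.15
eef_pos: [480.6, -156.2, 85.3]
tcp_rot: [0.734, 1.57, -0.471]
contact_force: [-5.0, 2.7, 13.8]
gripper_width: 0.3
time_s: 7.55
eef_pos: [480.6, -156.2, 82.6]
tcp_rot: [0.728, 1.57, -0.476]
contact_force: [-4.8, 1.9, 13.5]
gripper_width: 0.4
```

```bash
python3 -m jog '[{"claw":0,"dx":0,"dy":0,"dz":-0.02,"rx":0,"ry":0,"rz":0},{"claw":0,"dx":0,"dy":0,"dz":-0.02,"rx":0,"ry":0,"rz":0},{"claw":0,"dx":0,"dy":0,"dz":0,"rx":0,"ry":0,"rz":0}]'
python3 -m jog '[{"claw":0,"dx":0,"dy":0,"dz":-0.02,"rx":0,"ry":0,"rz":0},{"claw":0,"dx":0,"dy":0,"dz":-0.01,"rx":0,"ry":0,"rz":0},{"claw":0,"dx":0,"dy":0,"dz":0,"rx":0,"ry":0,"rz":0}]'
```

```text
time_s: 7.85
eef_pos: [480.6, -156.2, 81.5]
tcp_rot: [0.756, 1.57, -0.448]
contact_force: [-4.9, 2.5, 12.8]
gripper_width: 0.8
time_s: 8.15
eef_pos: [480.6, -156.2, 80.6]
tcp_rot: [0.743, 1.57, -0.461]
contact_force: [-5.5, 2.5, 12.5]
gripper_width: 0.2
```

```bash
python3 -m jog '[{"claw":0,"dx":0,"dy":0,"dz":-0.02,"rx":0,"ry":0,"rz":0},{"claw":0,"dx":0,"dy":0,"dz":0,"rx":0,"ry":0,"rz":0}]'
python3 -m jog '[{"claw":0,"dx":0,"dy":0,"dz":-0.02,"rx":0,"ry":0,"rz":0},{"claw":0,"dx":0,"dy":0,"dz":0,"rx":0,"ry":0,"rz":0}]'
```

```text
time_s: 8.35
eef_pos: [480.6, -156.2, 80.0]
tcp_rot: [0.708, 1.57, -0.496]
contact_force: [-5.2, 2.7, 13.9]
gripper_width: 0.5
time_s: 8.55
eef_pos: [480.6, -156.2, 79.4]
tcp_rot: [0.759, 1.57, -0.445]
contact_force: [-4.8, 2.2, 14.5]
gripper_width: 0.7
```

```bash
python3 -m jog '[{"claw":0,"dx":0,"dy":0,"dz":-0.015,"rx":0,"ry":0,"rz":0},{"claw":0,"dx":0,"dy":0,"dz":0,"rx":0,"ry":0,"rz":0}]'
```

```text
time_s: 8.75
eef_pos: [480.6, -156.3, 79.1]
tcp_rot: [0.698, 1.57, -0.506]
contact_force: [-6.9, 2.8, 15.9]
gripper_width: 0.2
```

```bash
python3 -m jog '[{"claw":0,"dx":0,"dy":0,"dz":-0.012,"rx":0,"ry":0,"rz":0},{"claw":0,"dx":0,"dy":0,"dz":0,"rx":0,"ry":0,"rz":0},{"claw":0,"dx":0,"dy":0,"dz":0,"rx":0,"ry":0,"rz":0}]'
```

```text
time_s: 9.05
eef_pos: [480.6, -156.2, 78.9]
tcp_rot: [0.733, 1.57, -0.472]
contact_force: [-7.1, 2.9, 15.7]
gripper_width: 0.4
```

```bash
python3 -m jog '[{"claw":0,"dx":0,"dy":0,"dz":-0.012,"rx":0,"ry":0,"rz":0},{"claw":0,"dx":0,"dy":0,"dz":0,"rx":0,"ry":0,"rz":0},{"claw":0,"dx":0,"dy":0,"dz":0,"rx":0,"ry":0,"rz":0}]'
python3 - <<'E'
from h import *
for i in range(3):
  s=sensors.read_state();print(s['eef_pos'],s['contact_force'])
  shot('side','s4.png')
E
```

```text
time_s: 9.35
eef_pos: [480.7, -156.3, 78.7]
tcp_rot: [0.709, 1.57, -0.495]
contact_force: [-7.3, 3.0, 17.5]
gripper_width: 0.3
[ 480.66790614 -156.25483971   78.69937886] [-7.33126519  3.0265876  17.48602348]
[ 480.64018843 -156.25471765   78.68287655] [-6.44255236  3.01919117 18.12998182]
[ 480.62105334 -156.20790722   78.66973404] [-6.87818369  2.65897354 17.15933193]
```

```bash
python3 -m jog '[{"claw":0,"dx":0,"dy":0,"dz":0.1,"rx":0,"ry":0,"rz":0},{"claw":0,"dx":0,"dy":0,"dz":0.4,"rx":0,"ry":0,"rz":0},{"claw":50,"dx":0,"dy":0,"dz":0.5,"rx":0,"ry":0,"rz":0},{"claw":50,"dx":0,"dy":0,"dz":0,"rx":0,"ry":0,"rz":0},{"claw":50,"dx":0,"dy":0,"dz":0,"rx":0,"ry":0,"rz":0},{"claw":50,"dx":0,"dy":0,"dz":0,"rx":0,"ry":0,"rz":0},{"claw":50,"dx":0,"dy":0,"dz":0,"rx":0,"ry":0,"rz":0},{"claw":50,"dx":0,"dy":0,"dz":0,"rx":0,"ry":0,"rz":0},{"claw":50,"dx":0,"dy":0,"dz":0,"rx":0,"ry":0,"rz":0},{"claw":50,"dx":0,"dy":0,"dz":0,"rx":0,"ry":0,"rz":0}]'
python3 - <<'E'
from h import *
np.set_printoptions(precision=3,suppress=True)
a=shot('side','s5.png');w=shot('wrist','w5.png')
A=cv2.resize(a['image'][210:300,190:290],None,fx=4,fy=4,interpolation=cv2.INTER_CUBIC)
W=cv2.resize(w['image'][170:280,225:325],(400,440),interpolation=cv2.INTER_CUBIC);W=W[:440]
o=np.zeros((440,800,3),np.uint8);o[:360,:400]=A;o[:,400:]=W;cv2.imwrite('pics/c5.png',o)
s=sensors.read_state();print(s['eef_pos'],s['contact_force'],Ro.from_euler('xyz',s['tcp_rot']).as_matrix())
E
```

```text
time_s: 10.5
eef_pos: [480.0, -156.0, 106.5]
tcp_rot: [-2.395, 1.57, 2.684]
contact_force: [0.6, -0.5, 0.7]
gripper_width: 49.7
[ 480.122 -156.044  106.672] [ 0.663 -0.467 -0.488] [[-0.     0.934  0.358]
 [ 0.     0.358 -0.934]
 [-1.    -0.    -0.   ]]
```

View pics/c5.png

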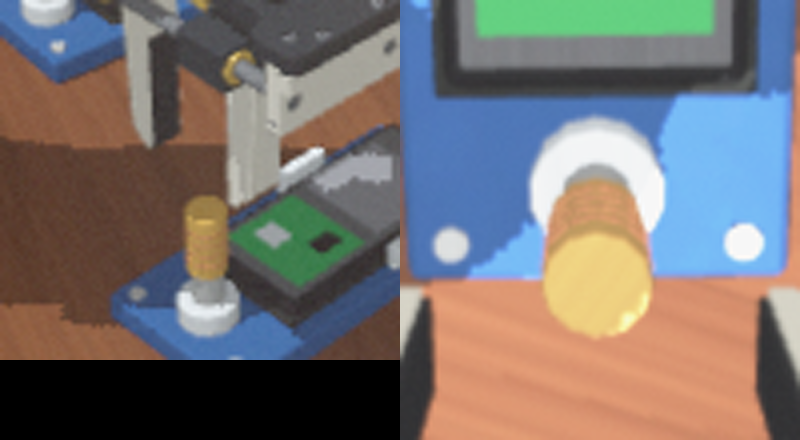

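Run:
```python
from h import *
np.set_printoptions(precision=2,suppress=True)
d=dict(np.load('pics/w5.npz'));a=dict(np.load('pics/s5.npz'))
p=world(d,274.5,240.5,zw=82);print(p,world(d,274.5,240.5),d['hand_eye'])
print(world(a,241.7,262,zw=82),world(a,241.7,262))
R=Ro.from_euler('xyz',d['r']).as_matrix(); print('tool',R.T@(p-d['p']))
```

```text
[ 481.1  -156.28   82.  ] [ 480.68 -156.45   80.86] [[   0.     -0.27    0.96 -164.77]
 [   0.     -0.96   -0.27   75.34]
 [   1.      0.     -0.     -0.23]
 [   0.      0.      0.      1.  ]]
[ 481.46 -157.64   82.  ] [ 481.77 -156.8    81.24]
tool [24.61  0.87  0.6 ]
```

```bash
python3 -m jog '[{"claw":50,"dx":0.03,"dy":-0.01,"dz":-0.5,"rx":0,"ry":0,"rz":0},{"claw":50,"dx":0,"dy":0,"dz":-0.5,"rx":0,"ry":0,"rz":0},{"claw":50,"dx":0,"dy":0,"dz":-0.4,"rx":0,"ry":0,"rz":0},{"claw":50,"dx":0,"dy":0,"dz":-0.3,"rx":0,"ry":0,"rz":0},{"claw":50,"dx":0,"dy":0,"dz":-0.2,"rx":0,"ry":0,"rz":0},{"claw":50,"dx":0,"dy":0,"dz":-0.1,"rx":0,"ry":0,"rz":0},{"claw":50,"dx":0,"dy":0,"dz":0,"rx":0,"ry":0,"rz":0},{"claw":50,"dx":0,"dy":0,"dz":0,"rx":0,"ry":0,"rz":0},{"claw":50,"dx":0,"dy":0,"dz":0,"rx":0,"ry":0,"rz":0},{"claw":50,"dx":0,"dy":0,"dz":0,"rx":0,"ry":0,"rz":0}]' 30
python3 - <<'E'
from h import *
np.set_printoptions(precision=3,suppress=True)
a=shot('side','s6.png');w=shot('wrist','w6.png')
A=cv2.resize(a['image'][210:300,190:290],None,fx=4,fy=4,interpolation=cv2.INTER_CUBIC)
W=cv2.resize(w['image'][170:280,225:325],(400,440),interpolation=cv2.INTER_CUBIC);W=W[:440]
o=np.zeros((440,800,3),np.uint8);o[:360,:400]=A;o[:,400:]=W;cv2.imwrite('pics/c6.png',o)
s=sensors.read_state();print(s['eef_pos'],s['contact_force'])
E
```

```text
time_s: 11.6
eef_pos: [481.5, -156.5, 47.3]
tcp_rot: [0.779, 1.57, -0.425]
contact_force: [0.3, 0.5, -0.6]
gripper_width: 50.1
[ 481.33  -156.454   47.132] [ 0.072 -0.333 -0.289]
```

View pics/c6.png

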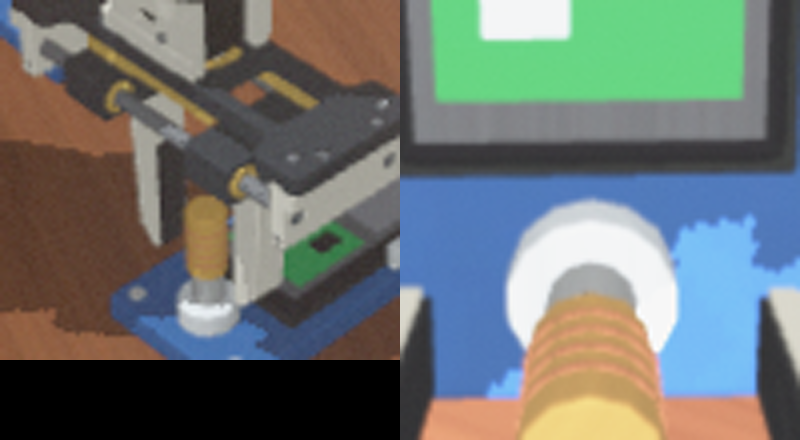

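```bash
python3 -m jog '[{"claw":10,"dx":0,"dy":0,"dz":0,"rx":0,"ry":0,"rz":0},{"claw":10,"dx":0,"dy":0,"dz":0,"rx":0,"ry":0,"rz":0},{"claw":10,"dx":0,"dy":0,"dz":0,"rx":0,"ry":0,"rz":0},{"claw":10,"dx":0,"dy":0,"dz":0,"rx":0,"ry":0,"rz":0},{"claw":10,"dx":0,"dy":0,"dz":0,"rx":0,"ry":0,"rz":0},{"claw":10,"dx":0,"dy":0,"dz":0,"rx":0,"ry":0,"rz":0},{"claw":10,"dx":0,"dy":0,"dz":0,"rx":0,"ry":0,"rz":0},{"claw":10,"dx":0,"dy":0,"dz":0,"rx":0,"ry":0,"rz":0}]' 30
python3 -m jog '[{"claw":10,"dx":0,"dy":0,"dz":0,"rx":0,"ry":0,"rz":0}]'
```

```text
time_s: 12.5
eef_pos: [481.0, -156.1, 46.7]
tcp_rot: [-2.889, 1.57, 2.19]
contact_force: [-0.5, 2.3, 1.6]
gripper_width: 19.4
time_s: 12.6
eef_pos: [481.0, -156.2, 46.7]
tcp_rot: [-2.914, 1.57, 2.165]
contact_force: [-0.1, 2.8, 1.1]
gripper_width: 19.5
```

```bash
python3 -m jog '[{"claw":10,"dx":0,"dy":0,"dz":0.02,"rx":0,"ry":0,"rz":0},{"claw":10,"dx":0,"dy":0,"dz":0.01,"rx":0,"ry":0,"rz":0},{"claw":10,"dx":0,"dy":0,"dz":0,"rx":0,"ry":0,"rz":0},{"claw":10,"dx":0,"dy":0,"dz":0,"rx":0,"ry":0,"rz":0}]'
python3 -m jog '[{"claw":10,"dx":0,"dy":0,"dz":0.01,"rx":0,"ry":0,"rz":0},{"claw":10,"dx":0,"dy":0,"dz":0,"rx":0,"ry":0,"rz":0},{"claw":10,"dx":0,"dy":0,"dz":0,"rx":0,"ry":0,"rz":0}]'
```

```text
time_s: 13.0
eef_pos: [480.9, -156.1, 47.4]
tcp_rot: [-2.791, 1.57, 2.288]
contact_force: [0.9, 2.7, -3.8]
gripper_width: 19.5
time_s: 13.3
eef_pos: [480.9, -156.2, 47.7]
tcp_rot: [-2.771, 1.57, 2.308]
contact_force: [1.8, 3.2, -4.4]
gripper_width: 19.6
```

```bash
python3 -m jog '[{"claw":10,"dx":0,"dy":0,"dz":0.01,"rx":0,"ry":0,"rz":0},{"claw":10,"dx":0,"dy":0,"dz":0,"rx":0,"ry":0,"rz":0},{"claw":10,"dx":0,"dy":0,"dz":0,"rx":0,"ry":0,"rz":0}]'
python3 -m jog '[{"claw":10,"dx":0,"dy":0,"dz":0.01,"rx":0,"ry":0,"rz":0},{"claw":10,"dx":0,"dy":0,"dz":0,"rx":0,"ry":0,"rz":0},{"claw":10,"dx":0,"dy":0,"dz":0,"rx":0,"ry":0,"rz":0}]'
python3 - <<'E'
from h import *
for i in range(4):
  s=sensors.read_state();print(s['eef_pos'],s['contact_force'])
  shot('side','s7.png')
E
```

```text
time_s: 13.6
eef_pos: [480.9, -156.2, 48.0]
tcp_rot: [-2.641, 1.57, 2.438]
contact_force: [1.1, 3.5, -5.5]
gripper_width: 19.5
time_s: 13.9
eef_pos: [480.9, -156.2, 48.4]
tcp_rot: [-2.629, 1.57, 2.45]
contact_force: [1.9, 3.5, -7.5]
gripper_width: 19.4
[ 480.91405126 -156.21353472   48.35642897] [ 1.9270054   3.50363552 -7.4507917 ]
[ 480.93048117 -156.2193997    48.37072745] [ 1.85191976  4.68232337 -8.01858413]
[ 480.88604534 -156.19170924   48.34435232] [ 2.21788371  4.1921209  -8.73313383]
[ 480.89092731 -156.20708954   48.36821957] [ 1.41127353  4.81677514 -8.82311036]
```

```bash
for k in 1 2 3; do python3 -m jog '[{"claw":10,"dx":0,"dy":0,"dz":0,"rx":0,"ry":0,"rz":0},{"claw":10,"dx":0,"dy":0,"dz":0,"rx":0,"ry":0,"rz":0},{"claw":10,"dx":0,"dy":0,"dz":0,"rx":0,"ry":0,"rz":0},{"claw":10,"dx":0,"dy":0,"dz":0,"rx":0,"ry":0,"rz":0},{"claw":10,"dx":0,"dy":0,"dz":0,"rx":0,"ry":0,"rz":0}]' | grep -E 'eef_p|contact'; done
python3 - <<'E'
from h import *
f=[]
for i in range(8):
  s=sensors.read_state();f.append(s['contact_force'][2]); read_camera('side')
print(np.mean(f),np.std(f),s['eef_pos'])
E
```

```text
eef_pos: [480.9, -156.2, 48.4]
contact_force: [0.9, 4.9, -8.1]
eef_pos: [480.9, -156.2, 48.4]
contact_force: [0.7, 5.3, -7.8]
eef_pos: [480.9, -156.2, 48.4]
contact_force: [1.4, 4.7, -8.3]
-8.284991855567796 0.3339884716483345 [ 480.9258614  -156.19925145   48.43916868]
```

```bash
python3 -m jog '[{"claw":10,"dx":0,"dy":0,"dz":-0.02,"rx":0,"ry":0,"rz":0},{"claw":10,"dx":0,"dy":0,"dz":-0.02,"rx":0,"ry":0,"rz":0},{"claw":10,"dx":0,"dy":0,"dz":-0.01,"rx":0,"ry":0,"rz":0},{"claw":10,"dx":0,"dy":0,"dz":0,"rx":0,"ry":0,"rz":0},{"claw":10,"dx":0,"dy":0,"dz":0,"rx":0,"ry":0,"rz":0}]'
```

```text
time_s: 16.5
eef_pos: [480.9, -156.2, 47.4]
tcp_rot: [-2.572, 1.57, 2.507]
contact_force: [-1.5, 5.8, -2.8]
gripper_width: 19.6
```

```bash
python3 -m jog '[{"claw":10,"dx":0,"dy":0,"dz":-0.015,"rx":0,"ry":0,"rz":0},{"claw":10,"dx":0,"dy":0,"dz":0,"rx":0,"ry":0,"rz":0},{"claw":10,"dx":0,"dy":0,"dz":0,"rx":0,"ry":0,"rz":0},{"claw":10,"dx":0,"dy":0,"dz":0,"rx":0,"ry":0,"rz":0}]'
```

```text
time_s: 16.9
eef_pos: [481.0, -156.2, 47.1]
tcp_rot: [-2.592, 1.57, 2.486]
contact_force: [-1.6, 5.3, -2.1]
gripper_width: 19.1
```

```bash
python3 -m jog '[{"claw":10,"dx":0,"dy":0,"dz":-0.01,"rx":0,"ry":0,"rz":0},{"claw":10,"dx":0,"dy":0,"dz":0,"rx":0,"ry":0,"rz":0},{"claw":50,"dx":0,"dy":0,"dz":0,"rx":0,"ry":0,"rz":0},{"claw":50,"dx":0,"dy":0,"dz":0,"rx":0,"ry":0,"rz":0},{"claw":50,"dx":0,"dy":0,"dz":0,"rx":0,"ry":0,"rz":0},{"claw":50,"dx":0,"dy":0,"dz":0,"rx":0,"ry":0,"rz":0},{"claw":50,"dx":0,"dy":0,"dz":0,"rx":0,"ry":0,"rz":0},{"claw":50,"dx":0,"dy":0,"dz":0,"rx":0,"ry":0,"rz":0}]'
```

```text
time_s: 17.7
eef_pos: [481.2, -156.5, 46.4]
tcp_rot: [0.348, 1.57, -0.857]
contact_force: [-0.5, -0.5, 0.7]
gripper_width: 50.0
```

Run:
```python
from h import *
s=sensors.read_state();print(s['eef_pos'],s['contact_force'],s['gripper_width'])
a=shot('side','s8.png')
cv2.imwrite('pics/c8.png',cv2.resize(a['image'][210:300,190:290],None,fx=6,fy=6,interpolation=cv2.INTER_CUBIC))
```

```text
[ 481.15960508 -156.53680036   46.41739106] [-0.51918456 -0.5438221   0.65991197] 49.992598730313176
```

View pics/c8.png

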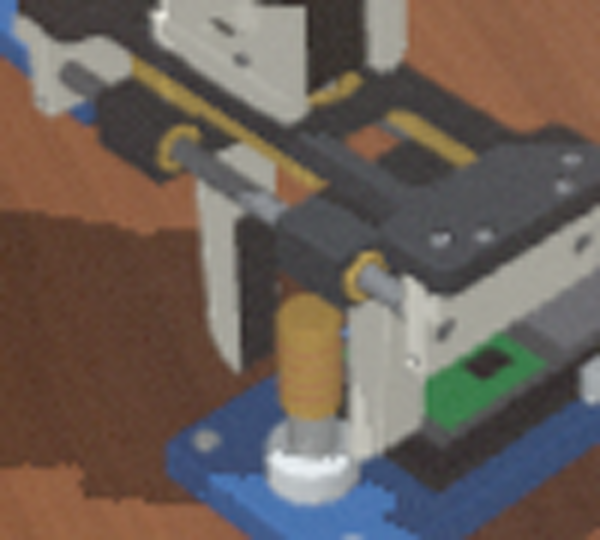

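Released cleanly, with no red band visible. I'll raise the gripper clear and check again.

```bash
python3 -m jog '[{"claw":50,"dx":0,"dy":0,"dz":0.3,"rx":0,"ry":0,"rz":0},{"claw":50,"dx":0,"dy":0,"dz":0.8,"rx":0,"ry":0,"rz":0},{"claw":50,"dx":0,"dy":0,"dz":0.8,"rx":0,"ry":0,"rz":0},{"claw":50,"dx":0,"dy":0,"dz":0.8,"rx":0,"ry":0,"rz":0},{"claw":50,"dx":0,"dy":0,"dz":0.8,"rx":0,"ry":0,"rz":0},{"claw":50,"dx":0,"dy":0,"dz":0.4,"rx":0,"ry":0,"rz":0},{"claw":50,"dx":0,"dy":0,"dz":0,"rx":0,"ry":0,"rz":0},{"claw":50,"dx":0,"dy":0,"dz":0,"rx":0,"ry":0,"rz":0},{"claw":50,"dx":0,"dy":0,"dz":0,"rx":0,"ry":0,"rz":0},{"claw":50,"dx":0,"dy":0,"dz":0,"rx":0,"ry":0,"rz":0}]'
python3 - <<'E'
from h import *
a=shot('side','s9.png'); print(world(a,241.7,262))
cv2.imwrite('pics/c9.png',cv2.resize(a['image'][170:310,170:350],None,fx=4,fy=4,interpolation=cv2.INTER_CUBIC))
E
```

```text
time_s: 18.75
eef_pos: [480.2, -156.0, 161.8]
tcp_rot: [-2.363, 1.568, 2.716]
contact_force: [0.9, -0.3, -0.2]
gripper_width: 50.2
[ 481.8482232  -156.57189431   81.02760781]
```

View pics/c9.png

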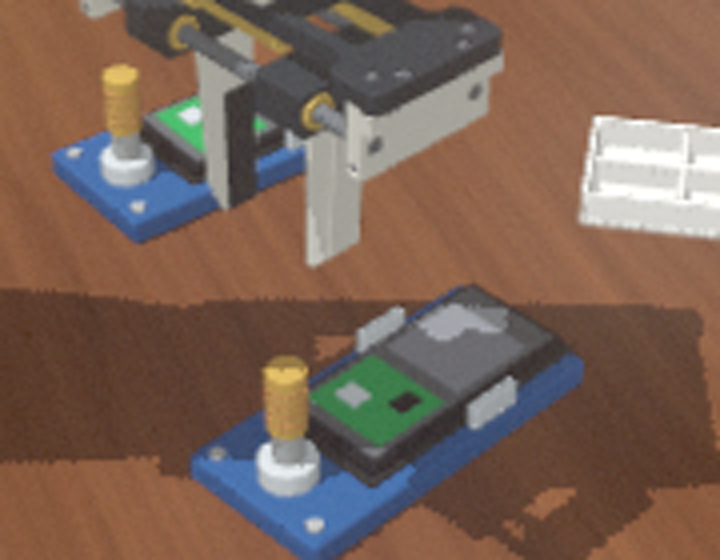

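Both pins are home: neither knob shows a red band, at crop (287,362) and (121,72). The gripper is about 80 mm above the knob and touching nothing.

```bash
python3 -c "
from cell import sign_off; print(sign_off())"
```

```text
the job is handed in; nothing more can be done
None
```

The proud pin is home and held under the pull test, and I handed the job in at about 19 s of the 64 s allowed. `sign_off` gives no verdict, so these are my own readings.

- **Press:** I pushed the knob down with closed fingertips. The pin slid at about 13 N. The force then rose to 17–18 N at a fingertip height of 78.7 mm, which fits the pin being on its shoulder. That is under the 22 N limit. The fingertips also put about 7 N sideways on the knob while pressing.
- **Pull:** I gripped the knob with 30 N and pulled up with 8.3 ± 0.3 N for about 2 s. The gripper height stayed steady and the highest single reading was 8.8 N.
- **Release:** I eased most of the pull off before opening. The last reading with the knob still gripped was about 2 N of pull, then I lowered slightly more and let go.
- **Final check:** The side picture shows no red band on either pin. The knob top measures 81.0 mm against the expected 82 mm, within the 2 mm calibration. The force readings with the gripper raised were within noise. I kept clear of the other jig, tray, screwdriver and spare screen, but did not measure their positions again.

My first two move commands were refused because rows must list every field, so nothing moved then.

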